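# Open the ratchet clamp of the field water meter

### The job

Free the water-test meter from its ratchet clamp: with the fingertips press down the steel release plate on the black sliding jaw and, keeping it pressed, push the jaw back along its bar, away from the meter, until it is fully home against the end stop. Then let the plate spring up and come clear. The meter stays lying in the clamp, and nothing is picked up or knocked about.

Things in the scene. Friction and masses are not known exactly. Their poses are not given: they have to be found in the camera images.
- clamp: Clamp screwed to the table; place and yaw vary. Aluminium base 315 x 120 x 8 mm; origin at the centre of its underside, on the table. x runs along the steel bar FROM the meter TO the end stop (the way the jaw opens), y across, z up. At -x: fixed jaw and a deck 46 mm high under the meter; at +x: end stop 64 mm wide, 70 high.
- jaw (a joint): Black moving jaw's slide along the bar, m: 0 closed, 0.130 fully back at the end stop, growing along clamp +x; starts 0.004 to 0.046. Friction about 2 N. A rack of 8 mm pitch bars it from going back (up to 8 mm play) unless the release is held down. Seen along +x the jaw is: face 10 mm thick, 90 wide, top 84 mm above the table; a 48 mm gap with the release plate, open at sides and top; push wall.
- release (a joint): Release plate's travel straight down, m: 0 up, 0.014 bottomed. Spring returned, about 3 N at first, 5.5 N at the bottom. The jaw is free above about 0.005: press to about 0.010 and stay there while pushing. Let go, it springs up and the ratchet bites again (it may rest at up to 0.004, on a tooth). A finger on the pressed plate drags the jaw either way: lift straight up at the end.
- release_top (a point): Centre of the top of the release plate: ribbed steel plate 44 mm long (along the bar), 52 wide, in the jaw's gap; top 78 mm above the table when up, 64 when bottomed. Moves with plate and jaw; axes as the clamp. The jaw's face is 24 mm away on the -x side and rises 6 mm above the plate; the push wall is 24 mm away on the +x side and rises 34 mm above it.
- push_wall (a point): Middle of the top edge of the push wall's inner side (towards plate and meter): black upright on the moving jaw, 64 mm wide, 10 thick, top 112 mm above the table. A finger standing on the plate pushes against this side in the clamp's +x direction. Axes as the clamp.
- meter: Portable black water-test meter, loose, 450 g, 80 x 190 mm, 42 high (48 at its round sample well), lying on the clamp's deck with its long side across the bar, its underside 46 mm and its top 88 to 94 mm above the table. Origin at the centre of its underside, y along its length, z up. To be left lying.
- sample_bottle: White bottle, 56 mm across, 115 high, upright beside the clamp. Origin at the centre of its underside. Leave alone.
- vial: Small glass vial with black cap, 25 mm across, 60 high, upright beside the clamp. Origin at the centre of its underside. Leave alone.
- screwdriver: Screwdriver with blue handle, 190 mm long, lying on the table to the right. Origin under its middle. Leave alone.
- pipette: White pipette with a blue band, 250 mm long, 31 thick, lying on the table to the left. Origin under its middle. Leave alone.
- reagent_jar: White jar, 64 mm across, 75 high, upright on the table to the left. Origin at the centre of its underside. Leave alone.
Not all that is in view belongs to the job. Leave any orange or pink look-alike of the meter alone.

How it is judged:
By the outcome, as a careful person would: the job done as asked, in the order asked, and still so for the second after the job is handed in, with the robot touching nothing.
It also fails if it takes over 35 s, if anything falls off the work surface, if the arm or the gripper's body presses on something with over 40 N, if the wrist force passes 120 N, or if a joint passes its speed limit or range.

### The arm

A 6-joint arm with a two-finger parallel gripper is mounted at the origin on the work surface. World frame = base frame: x ahead of the robot, y to its left, z up, the work surface at z = 0. Lengths are in m, angles in rad, forces in N, time in s.
With the tool pointing down it reaches from about 0.275 to 0.825 m from the base axis. Payload 5.2 kg.
Tool frame: the origin (TCP) lies at the very end of the fingers, on their centre line; the grasp point (between the pads) lies 19 mm behind it; z points along the fingers, y is the line along which they close (so a half turn about z gives the same grasp; the last joint's range is limited). The gripper opens to 93 mm and grips with 3 to 60 N. Pads are 15 mm wide; open, the fingers measure 128 mm over their backs; the gripper's body (75 mm by 188 mm) begins 65 mm behind the grasp point.
Start: joints at [1.062, 0.259, 1.535, -0, 1.348, -0.203], TCP at [0.166, 0.524, 0.219] pointing down, gripper open.
Joint ranges: [-3.14, 3.14], [-0.91, 2.08], [0.19, 2.58], [-1.22, 4.36], [0.22, 2.71], [-3.12, 3.12]. Speed limits (rad/s): [2.57, 2.57, 3.14, 3.14, 3.14, 3.14].

### API

Orientations are given as a rotation vector (axis times angle).
In Python, from plant import bot gives the robot as it stands. The module is installed in compiled form; this text tells all that it offers.
- The arm moves only by the tool jog_arm, never from a script. Its argument "deltas" is a list of rows, each a list of 3 entries, a list of its own where there are three numbers: the shift along the tool's x, y, z in m, then the turn, a rotation vector about the tool's x, y, z in units of 6 degrees (1.0 is 6 degrees), then the finger opening in m, from 0 to 0.093. A call has 1 to 8 rows; each row is the pose to reach, as a shift and turn from the pose commanded when the call began, along the tool's axes at that moment; what a row does not reach only later rows make up. A row lasts 1/10 s, in which the tool goes at most 50 mm and 8.59 degrees, less where a joint would pass 70% of its speed; a pose out of reach is approached as far as the arm can. A call with a gripper value outside its range is refused whole. The fingers move at their own pace and stop on an object; "newtons" is the grip in N (left out, the last holds). Time passes only in rows, so rows that repeat a pose let the fingers close. It gives the time, the measured TCP pose, the force, the opening and the grip force at its end, in the units of the state.
- bot.state(): the state, without advancing time (a new reading comes with each control period).
- bot.snapshot(name): name is "scene" or "top" or "wrist"; returns the picture (384x512x3 uint8, red, green, blue); there is no depth.
- bot.get_calibration(name): a dict with "intrinsics" (3x3 intrinsics, pixels), "T" (4x4, takes a point from camera to world coordinates). Camera axes: x right, y up, looking along -z (the intrinsics and any distortion apply to the point x, -y, -z); pixel columns grow to the right and rows downward; lengths in m; the calibration is good to about 2 mm. The wrist camera is an equidistant fisheye: a pixel r from the principal point sees the ray r / f radians off the axis. A picture is of the moment at which its call begins: read the wrist's pose just before it. get_calibration takes no time and is no camera call; for the wrist camera it gives the pose at the moment of the call.
- bot.close_job(): hands the job in; it is judged then, once.
The state is a dict: "t": time; "joint_positions": joint angles; "dq": joint speeds; "tau": joint torques, N m; "tcp_pos": TCP position; "eef_rot": TCP orientation; "force": force on the tool from outside, world axes, zero at the start; "torque": the same for the moment, N m; "opening": opening from 0.0 (shut) to 1.0 (fully open); "grip_force": force on a finger pad.
Only numpy, scipy, OpenCV 4.12 (cv2) and the standard library are available. Lean on these libraries where they do the work, as an engineer would, in place of code of your own. Each camera call takes 0.05 s, during which the arm holds its last target. There are 200 camera calls.

## Working session

There is one attempt and no reset: what is moved stays moved. The work goes in short steps, Python scripts to look and compute and a tool call to move; the robot and the scene stay as the last step left them, time stands still between calls to the robot, and variables do not carry over. Pictures are saved under pics/ and viewed, at most 10 in all, crops included, and the job is handed in when it is done.

Besides the shell and the picture viewer there is one more tool, called after "Request:" as a command line: name --argument value ..., lists and objects as JSON in quotes. jog_arm: Moves the arm, as the interface text tells. Its arguments: {"type":"object","properties":{"deltas":{"type":"array","items":{"type":"array"}},"newtons":{"type":"number"}},"required":["deltas"]}

```bash
mkdir -p pics
cat > h.py <<'E'
import numpy as np, cv2
from plant import bot
def snap(n,f):
    c=bot.get_calibration(n); im=bot.snapshot(n); cv2.imwrite('pics/'+f,im[:,:,::-1]); return im,c
def ray(c,n,u,v):
    K=np.array(c["intrinsics"]);T=np.array(c["T"])
    a=(u-K[0,2])/K[0,0];b=(v-K[1,2])/K[1,1]
    if n=="wrist":
        r=np.hypot(a,b); s=np.sin(r)/r if r>1e-9 else 1; d=np.array([a*s,-b*s,-np.cos(r)])
    else: d=np.array([a,-b,-1.])
    d=T[:3,:3]@d; return T[:3,3],d/np.linalg.norm(d)
def plane(c,n,u,v,z):
    o,d=ray(c,n,u,v); return o+d*(z-o[2])/d[2]
def tri(r1,r2):
    A=np.stack([r1[1],-r2[1]],1); s=np.linalg.lstsq(A,r2[0]-r1[0],rcond=None)[0]
    p=r1[0]+s[0]*r1[1];q=r2[0]+s[1]*r2[1]; return (p+q)/2,np.linalg.norm(p-q)
E
python3 - <<'E'
from h import *
a,c=snap("scene","scene.png");b,d=snap("top","top.png")
cv2.imwrite("pics/both.png",cv2.resize(np.vstack([a,b])[:,:,::-1],None,fx=.78,fy=.78))
for k in (c,d): print(np.round(k["intrinsics"],1).tolist(),np.round(k["T"],3).tolist(),[x for x in k])
print(bot.state())
E
```

```text
[[353.4, 0.0, 254.1], [0.0, 353.4, 188.4], [0.0, 0.0, 1.0]] [[0.068, -0.584, 0.809, 1.341], [0.998, 0.052, -0.046, -0.056], [-0.015, 0.81, 0.586, 0.694], [0.0, 0.0, 0.0, 1.0]] ['intrinsics', 'T']
[[412.1, 0.0, 259.8], [0.0, 412.1, 188.9], [0.0, 0.0, 1.0]] [[-0.009, 0.996, -0.088, 0.399], [-1.0, -0.008, 0.008, 0.005], [0.007, 0.088, 0.996, 1.408], [0.0, 0.0, 0.0, 1.0]] ['intrinsics', 'T']
{'t': 0.1, 'joint_positions': array([ 1.06218686e+00,  2.59256346e-01,  1.53593516e+00, -3.77787466e-05,
        1.34800047e+00, -2.02799520e-01]), 'dq': array([ 0.00074705, -0.00307097, -0.00436245,  0.00048738,  0.00106772,
       -0.00028133]), 'tau': array([ 1.67662773e-03, -4.38217020e+01, -2.84641546e+01,  7.17239734e-02,
        3.61810683e-02, -1.84244811e-05]), 'tcp_pos': array([0.16533953, 0.52405963, 0.2179237 ]), 'eef_rot': array([-4.78402799e-01, -3.10442382e+00,  2.37469269e-03]), 'force': array([-0.161967  , -0.85155493, -0.54915655]), 'torque': array([-0.02563896,  0.01840763, -0.01685193]), 'grip_force': 0.0, 'opening': 0.9964713407946163}
```

View pics/top.png

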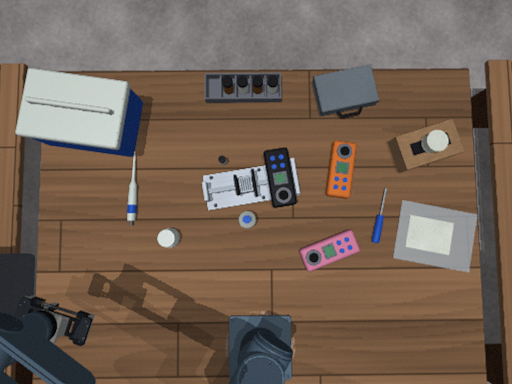

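View pics/scene.png

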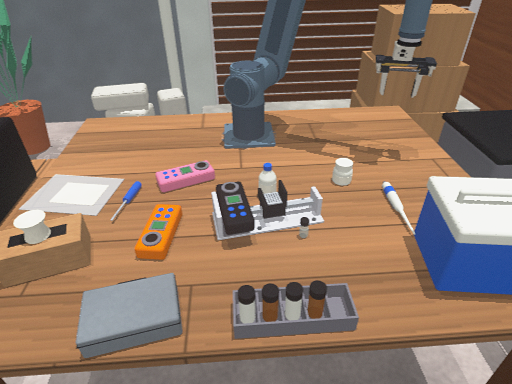

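The top view shows the black meter at (280,178) on the clamp. The black jaw with its ribbed plate is at about (246,185) and the end stop at (208,190), so clamp +x points image-left (world +y). The look-alikes are the orange meter (341,169) and the pink one (329,250), both lying free, so I leave them alone. In the scene view the jaw is at (272,200) and the end stop at (316,200). Next I check this in one close crop.

Run:
```python
from h import *
a=cv2.imread("pics/top.png")[140:220,195:305];b=cv2.imread("pics/scene.png")[160:240,205:330]
a=cv2.resize(a,(770,560),interpolation=cv2.INTER_CUBIC)[:, :]
b=cv2.resize(b,(875,560),interpolation=cv2.INTER_CUBIC)
v=np.hstack([a,b]);cv2.imwrite("pics/crop1.png",cv2.resize(v,(800,int(560*800/1645))))
cal=bot.get_calibration("top")
for n,(u,w,z) in dict(plate=(246,185,.078),stop=(208,190,.07),bot=(248,219,.115),vial=(222,160,.06),metercent=(280,178,.09)).items(): print(n,plane(cal,"top",u,w,z).round(3))
```

```text
plate [0.53  0.04  0.078]
stop [0.515 0.164 0.07 ]
bot [0.419 0.033 0.115]
vial [0.615 0.119 0.06 ]
metercent [ 0.55 -0.07  0.09]
```

View pics/crop1.png

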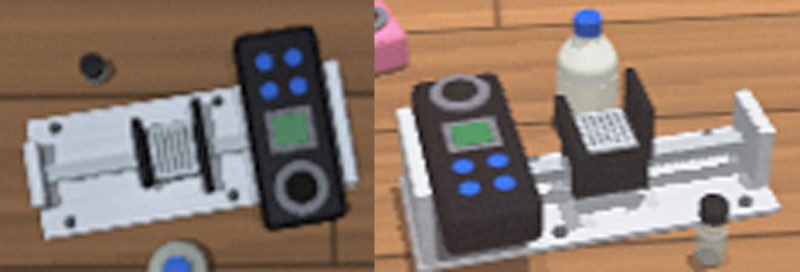

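The crop confirms it. The black jaw has a ribbed plate between its face (meter side) and the taller push wall (end-stop side), and the black meter lies on the deck. The plate is at top (246,183.5) and scene (273,198), and the wall is top-left of the plate.

Run:
```python
from h import *
from scipy.spatial.transform import Rotation as R
t=bot.get_calibration("top");s=bot.get_calibration("scene")
p,e=tri(ray(t,"top",245.8,183.5),ray(s,"scene",273,198.2));print("plate",p.round(4),e.round(4))
im=cv2.imread("pics/top.png")
m=((im.min(2)>140)).astype(np.uint8);m[:145]=0;m[212:]=0;m[:,:200]=0;m[:,305:]=0
k=cv2.findNonZero(m);r=cv2.minAreaRect(k);c=cv2.boxPoints(r);print(r)
P=np.array([plane(t,"top",*q,.008) for q in c]);print(P.round(3))
st=bot.state();Rm=R.from_rotvec(st["eef_rot"]).as_matrix();print(Rm.round(3))
d=np.array([p[0],p[1],.20])-st["tcp_pos"];print("tool delta",(Rm.T@d).round(3))
```

```text
plate [0.5356 0.0423 0.0717] 0.0034
((249.83721923828125, 184.7647247314453), (36.936431884765625, 95.4780502319336), 78.81824493408203)
[[ 0.569  0.201  0.008]
 [ 0.631 -0.121  0.008]
 [ 0.506 -0.143  0.008]
 [ 0.445  0.176  0.008]]
[[-0.954  0.301 -0.001]
 [ 0.301  0.954 -0.001]
 [ 0.    -0.002 -1.   ]]
tool delta [-0.498 -0.348  0.018]
```

Request:
jog_arm --deltas '[[[-0.038,-0.027,0],[0,0,0.8],0],[[-0.076,-0.054,0],[0,0,1.6],0],[[-0.115,-0.08,0],[0,0,2.4],0],[[-0.153,-0.107,0],[0,0,3.2],0],[[-0.192,-0.134,0],[0,0,4.0],0],[[-0.23,-0.161,0],[0,0,4.8],0],[[-0.268,-0.187,0],[0,0,5.6],0],[[-0.307,-0.214,0],[0,0,6.4],0]]'

```text
t: 0.9
tcp_pos: [0.3944, 0.2264, 0.2185]
eef_rot: [-1.477, -2.772, -0.0]
force: [0.1, 1.8, 0.3]
opening: 0.366
grip_force: 0.0
```

Run:
```python
from h import *
from scipy.spatial.transform import Rotation as R
st=bot.state();Rm=R.from_rotvec(st["eef_rot"]).as_matrix();print(st["t"],st["tcp_pos"],Rm.round(3),st["opening"])
print("tool delta",(Rm.T@(np.array([.5356,.0423,.20])-st["tcp_pos"])).round(3), np.degrees(np.arctan2(Rm[1,1],Rm[0,1])))
```

```text
0.9 [0.39442738 0.22636988 0.21853889] [[-0.558  0.83  -0.   ]
 [ 0.83   0.558  0.   ]
 [ 0.    -0.    -1.   ]] 0.36578772907670126
tool delta [-0.232  0.015  0.018] 33.88890905910052
```

Request:
jog_arm --deltas '[[[-0.04,0.002,0.003],[0,0,0.7],0],[[-0.08,0.005,0.006],[0,0,1.4],0],[[-0.12,0.008,0.009],[0,0,2.1],0],[[-0.16,0.01,0.012],[0,0,2.8],0],[[-0.2,0.013,0.015],[0,0,3.4],0],[[-0.225,0.015,0.018],[0,0,3.8],0],[[-0.232,0.015,0.018],[0,0,3.83],0]]'

```text
t: 1.6
tcp_pos: [0.5373, 0.0419, 0.1995]
eef_rot: [-2.0, -2.422, 0.002]
force: [-1.0, -0.1, 0.5]
opening: 0.006
grip_force: 0.0
```

Run:
```python
from h import *
st=bot.state();print(st["t"],st["tcp_pos"],st["eef_rot"],st["opening"],st["force"])
a,c=snap("wrist","w1.png");print(np.round(c["intrinsics"],1).tolist(),np.round(c["T"],4).tolist())
cv2.imwrite("pics/w1b.png",cv2.resize(a[:,:,::-1],(800,600),interpolation=cv2.INTER_CUBIC))
```

```text
1.6 [0.53730385 0.0419004  0.19954336] [-2.00007767e+00 -2.42160536e+00  1.70986073e-03] 0.005524760978896521 [-1.02305562 -0.05193723  0.47930448]
[[297.3, 0.0, 246.9], [0.0, 297.3, 188.0], [0.0, 0.0, 1.0]] [[0.982, -0.1838, -0.044, 0.5256], [0.189, 0.9533, 0.2356, 0.1065], [-0.0013, -0.2397, 0.9708, 0.3662], [0.0, 0.0, 0.0, 1.0]]
```

View pics/w1b.png

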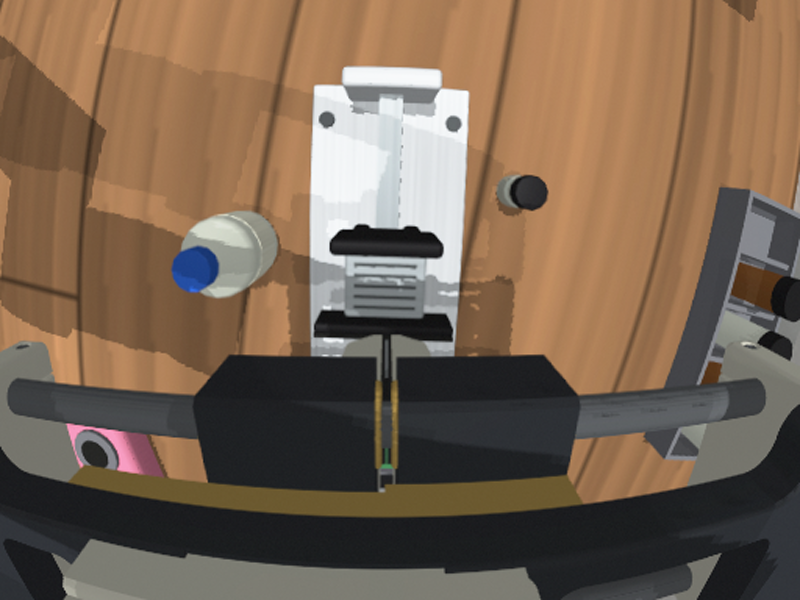

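The wrist view (800 px scale) shows the plate centred at x≈386, rows 257–315. The push wall's inner top edge is at row ≈255, x from 331 to 442. The jaw face band is at rows 315–338 and the end stop at row 90. The bottle is to the left at (195,270), the vial to the right at (525,192).

Run:
```python
from h import *
c=bot.get_calibration("wrist");t=bot.get_calibration("top");s=bot.get_calibration("scene")
q=1.5625
W=lambda u,v,z:plane(c,"wrist",u/q,v/q,z)
ax=W(392,100,.0)*0
L=W(331,251,.112);Rr=W(442,251,.112);d=(Rr-L)[:2];print("wall width",np.linalg.norm(d),"yaw",np.degrees(np.arctan2(d[1],d[0])))
a=np.radians(10.9);X=np.array([-np.sin(a),np.cos(a)]);Y=-np.array([np.cos(a),np.sin(a)])
st=bot.state()["tcp_pos"]
for n,p in dict(wall=W(386,255,.112),face_top=W(384,317,.084),face_bottomband=W(384,338,.084),plate=W(386,287,.078),stop_in=W(392,100,.07),stop_top=W(392,88,.07)).items():
  r=(p-st)[:2];print(n,p.round(4),"rel TCP along/across mm",(1e3*r@X).round(1),(1e3*r@Y).round(1))
p,e=tri(ray(c,"wrist",386/q,287/q),ray(t,"top",245.8,183.5));print("tri plate",p.round(4),e.round(4))
p,e=tri(ray(c,"wrist",392/q,78/q),ray(t,"top",195+36/3.404,140+174/3.404));print("tri stop",p.round(4),e.round(4))
```

```text
wall width 0.06167863585534181 yaw 10.991209608102613
wall [0.5328 0.0669 0.112 ] rel TCP along/across mm 24.9 -0.5
face_top [0.5399 0.0232 0.084 ] rel TCP along/across mm -19.3 0.8
face_bottomband [0.5426 0.0093 0.084 ] rel TCP along/across mm -33.5 0.8
plate [0.5377 0.0412 0.078 ] rel TCP along/across mm -1.2 -0.5
stop_in [0.5187 0.159  0.07  ] rel TCP along/across mm 118.0 -4.1
stop_top [0.5172 0.1668 0.07  ] rel TCP along/across mm 125.9 -4.1
tri plate [0.5366 0.0403 0.0723] 0.0027
tri stop [0.5142 0.175  0.0558] 0.0039
```

Position is good (wall 25 mm ahead, jaw face 19–24 mm behind, centred across). Now descend and press.

Request:
jog_arm --deltas '[[[0.001,0,0.035],[0,0,0],0],[[0.002,0,0.07],[0,0,0],0],[[0.002,0,0.1],[0,0,0],0],[[0.002,0,0.115],[0,0,0],0],[[0.002,0,0.121],[0,0,0],0],[[0.002,0,0.126],[0,0,0],0],[[0.002,0,0.131],[0,0,0],0],[[0.002,0,0.131],[0,0,0],0]]'

```text
t: 2.45
tcp_pos: [0.5359, 0.0468, 0.0702]
eef_rot: [1.996, 2.426, 0.001]
force: [-2.4, 1.4, 3.2]
opening: 0.003
grip_force: 1.7
```

Request:
jog_arm --deltas '[[[0,0,0.002],[0,0,0],0],[[0.005,0,0.002],[0,0,0],0],[[0.01,0,0.002],[0,0,0],0],[[0.015,0,0.002],[0,0,0],0],[[0.021,0,0.002],[0,0,0],0],[[0.027,0,0.002],[0,0,0],0],[[0.033,0,0.002],[0,0,0],0],[[0.04,0,0.002],[0,0,0],0]]'

```text
t: 3.25
tcp_pos: [0.5288, 0.086, 0.068]
eef_rot: [1.995, 2.425, 0.001]
force: [1.9, -1.7, 4.6]
opening: 0.004
grip_force: 2.1
```

Run:
```python
from h import *
a,c=snap("scene","s2.png");st=bot.state();print(st["tcp_pos"],st["force"])
cv2.imwrite("pics/s2c.png",cv2.resize(a[120:240,195:345,::-1],(750,600),interpolation=cv2.INTER_CUBIC))
```

```text
[0.5283132  0.08704307 0.06785216] [2.17188968 0.51809998 4.26922608]
```

View pics/s2c.png

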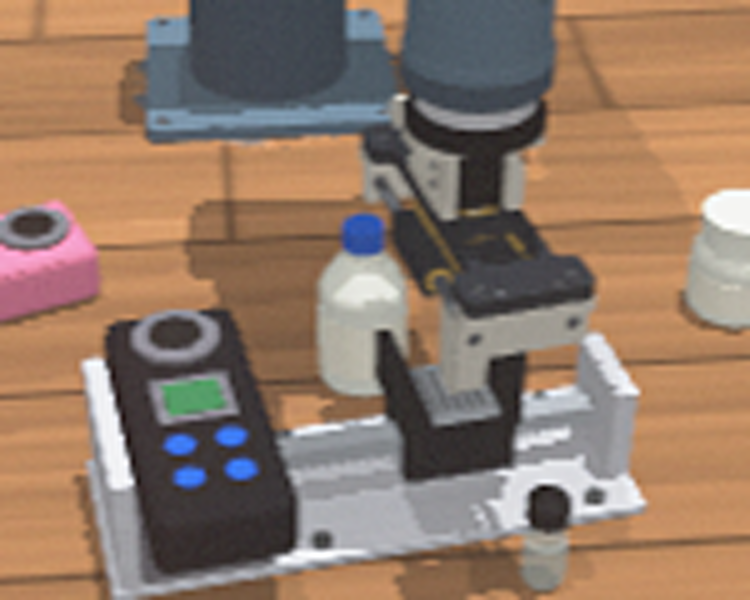

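The jaw is off the meter, with the finger on the plate and against the push wall. The meter, bottle and vial are undisturbed. Continue.

Request:
jog_arm --deltas '[[[0.006,0,0],[0,0,0],0],[[0.012,0,0],[0,0,0],0],[[0.018,0,0],[0,0,0],0],[[0.024,0,0],[0,0,0],0],[[0.03,0,0],[0,0,0],0],[[0.036,0,0],[0,0,0],0],[[0.042,0,0],[0,0,0],0],[[0.045,0,0],[0,0,0],0]]'

```text
t: 4.1
tcp_pos: [0.5194, 0.1303, 0.0676]
eef_rot: [-1.996, -2.426, 0.0]
force: [2.9, -1.8, 3.3]
opening: 0.009
grip_force: 2.1
```

Request:
jog_arm --deltas '[[[0.003,0,0],[0,0,0],0],[[0.006,0,0],[0,0,0],0],[[0.009,0,0],[0,0,0],0],[[0.012,0,0],[0,0,0],0],[[0.012,0,0],[0,0,0],0]]'

```text
t: 4.6
tcp_pos: [0.5171, 0.1419, 0.0676]
eef_rot: [-1.996, -2.426, -0.0]
force: [1.6, 0.2, 5.0]
opening: 0.005
grip_force: 2.1
```

Request:
jog_arm --deltas '[[[0.003,0,0],[0,0,0],0],[[0.006,0,0],[0,0,0],0],[[0.009,0,0],[0,0,0],0],[[0.009,0,0],[0,0,0],0]]'

```text
t: 5.0
tcp_pos: [0.5155, 0.1469, 0.0675]
eef_rot: [1.994, 2.424, -0.008]
force: [1.4, -17.3, 4.4]
opening: 0.008
grip_force: 11.0
```

Run:
```python
from h import *
a,c=snap("scene","s3.png");b,d=snap("wrist","w3.png");st=bot.state();print(st["tcp_pos"],st["force"])
A=cv2.resize(a[140:240,215:340,::-1],(500,400),interpolation=cv2.INTER_CUBIC)
B=cv2.resize(b[40:240,170:320,::-1],(300,400),interpolation=cv2.INTER_CUBIC)
cv2.imwrite("pics/s3c.png",np.hstack([A,B]))
```

```text
[0.51555933 0.14694264 0.06750162] [  1.98693837 -16.83121079   4.6710525 ]
```

View pics/s3c.png

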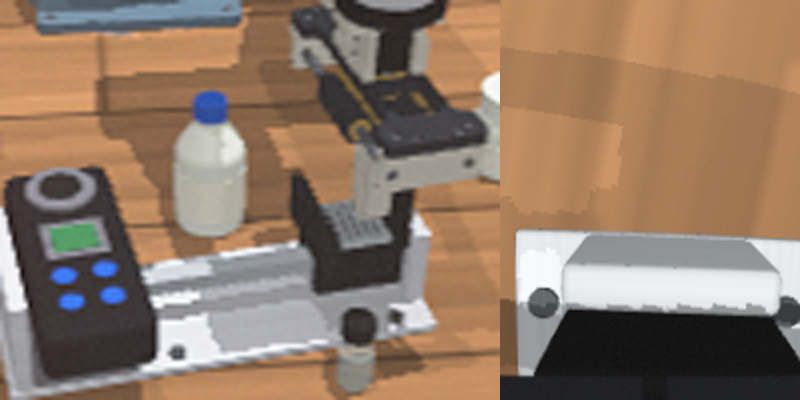

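The jaw is hard against the end stop in both views: push force rose to 17 N and the wrist crop shows the wall top meeting the stop. I ease most of the push, keeping slight contact, and lift straight up.

Request:
jog_arm --deltas '[[[-0.0025,0,0],[0,0,0],0],[[-0.0025,0,-0.005],[0,0,0],0],[[-0.0025,0,-0.011],[0,0,0],0],[[-0.0025,0,-0.02],[0,0,0],0],[[-0.0025,0,-0.035],[0,0,0],0],[[-0.0025,0,-0.06],[0,0,0],0],[[-0.0025,0,-0.1],[0,0,0],0],[[-0.0025,0,-0.13],[0,0,0],0]]'

```text
t: 5.9
tcp_pos: [0.5146, 0.1486, 0.1985]
eef_rot: [-1.994, -2.424, 0.002]
force: [-0.1, -0.5, -0.9]
opening: 0.007
grip_force: 0.0
```

Request:
jog_arm --deltas '[[[-0.03,0,-0.02],[0,0,0],0],[[-0.06,0,-0.03],[0,0,0],0],[[-0.06,0,-0.03],[0,0,0],0]]'

```text
t: 6.2
tcp_pos: [0.528, 0.0872, 0.2286]
eef_rot: [1.998, 2.423, 0.0]
force: [-0.0, -0.7, 0.0]
opening: 0.001
grip_force: 0.0
```

Run:
```python
from h import *
a,c=snap("scene","s4.png");b,d=snap("wrist","w4.png");st=bot.state();print(st["t"],st["tcp_pos"],st["force"])
A=cv2.resize(a[140:240,215:340,::-1],(500,400),interpolation=cv2.INTER_CUBIC)
B=cv2.resize(b[40:240,170:320,::-1],(300,400),interpolation=cv2.INTER_CUBIC)
cv2.imwrite("pics/s4c.png",np.hstack([A,B]))
```

```text
6.3 [0.52649729 0.08936119 0.22682622] [ 0.21046461  0.24820967 -0.61653778]
```

View pics/s4c.png

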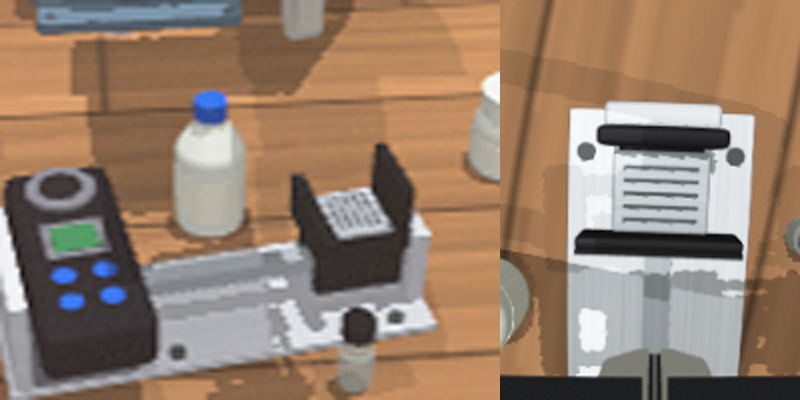

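The jaw stands at the end stop in the same place as before the lift, the plate is up, and the meter, bottle and vial are undisturbed.

```bash
python3 -c "
from plant import bot
print(bot.close_job())"
```

```text
the job is handed in; nothing more can be done
None
```

The meter is freed: I pushed the jaw back to the end stop with the release held down, the plate has sprung up, the arm is clear, and the job was handed in at about 6.3 s.

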